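# Flip the blue batch's flag to green

## Task

The grafts of the blue batch are finished: using only your fingertips, press down the black thumb tail of the blue batch marker to raise its paddle, push the paddle over its hinge and press it down gently until it lies flat on the far side with its green face up. Do not grip the paddle, or lift or shove the marker, and leave the yellow marker, its paddle, the twigs, the cup and the tin as they are.

Things in the scene. Friction and masses are not known exactly. Their poses are not given: they have to be found in the camera images.
- blue_marker: batch marker: loose blue steel foot 180 x 110 x 12 mm (x, y, z), 2 kg, with two blue cheeks that carry a paddle's hinge. Origin: centre of the foot's underside, on the table. x points from the side where the paddle lies at the start (towards the robot, within 20 degrees) to the empty side where it lies when flipped; y along the hinge; z up
- blue_paddle (a joint): paddle of the blue marker: 0 = level on the robot's side, orange face up; pi/2 = upright; pi = level on the far side, green face up (stops at 0 and pi). Starts at 0.05 to 0.35. The hinge is stiff, so the paddle stays where it is left: 0.02 N m of friction plus up to 0.015 N m of weight to overcome
- blue_tail (a point): thumb tail of the blue marker's paddle, a black strip 30 mm wide and 5 mm thick that reaches 44 mm beyond the hinge on the side away from the plate, bent 20 degrees up out of the plate's plane (orange side). This point: 36 mm from the hinge, mid-width, mid-thickness. Pressed down, it raises the paddle. Paddle axes: -x hinge to free edge, y along the hinge, z out of the orange face
- blue_pivot (a point): middle of the blue marker's hinge axis, 70 mm above the table; axes as the marker. The paddle is a plate 6 mm thick, 66 mm wide along the hinge, reaching 82 mm from it. Cheeks: 77 mm between inner faces, 24 mm along x, tops 82 mm above the table. Rest pegs 66 mm high stand 72 mm before and behind the hinge
- yellow_marker: batch marker: loose yellow steel foot 180 x 110 x 12 mm (x, y, z), 2 kg, with two yellow cheeks that carry a paddle's hinge. Origin: centre of the foot's underside, on the table. x points from the side where the paddle lies at the start (towards the robot, within 20 degrees) to the empty side where it lies when flipped; y along the hinge; z up. Same build as the blue one; it must be left alone
- yellow_paddle (a joint): paddle of the yellow marker: 0 = level on the robot's side, orange face up; pi/2 = upright; pi = level on the far side, green face up (stops at 0 and pi). Starts at 0.05 to 0.35. The hinge is stiff, so the paddle stays where it is left: 0.02 N m of friction plus up to 0.015 N m of weight to overcome
- yellow_tail (a point): thumb tail of the yellow marker's paddle, a black strip 30 mm wide and 5 mm thick that reaches 44 mm beyond the hinge on the side away from the plate, bent 20 degrees up out of the plate's plane (orange side). This point: 36 mm from the hinge, mid-width, mid-thickness. Pressed down, it raises the paddle. Paddle axes: -x hinge to free edge, y along the hinge, z out of the orange face
- twig_blue: brown scion twig 39 x 144 x 11 mm lying on the table in front of the blue marker, along its hinge direction; origin under its middle; a bystander
- twig_yellow: brown scion twig 18 x 113 x 12 mm lying on the table in front of the yellow marker; origin under its middle; a bystander
- red_cup: red plastic cup, 70 mm wide, 81 mm high, standing to the right of the markers; origin under its middle; a bystander
- wax_tin_gold: flat round tin with a gold lid, 71 mm wide, 30 mm high, standing to the left of the markers; origin under its middle; a bystander
There are look-alikes about, which are no part of the job. There is more than one size of the blue_marker; the job needs the larger.

How it is judged:
By the outcome, as a careful person would: the job done as asked, in the order asked, and still so for the second after the job is handed in, with the robot touching nothing.
It also fails if it takes over 40 s, if anything falls off the work surface, if the arm or the gripper's body presses on something with over 40 N, if the wrist force passes 120 N, or if a joint passes its speed limit or range.

## Robot

A 6-joint arm with a two-finger parallel gripper is mounted at the origin on a cart in front of the work surface, level with it; the furniture and walls round the work are solid. World frame = base frame: x ahead of the robot, y to its left, z up, the work surface at z = 0. Lengths are in m, angles in rad, forces in N, time in s.
With the tool pointing down it reaches from about 0.35 to 0.8 m from the base axis. Payload 7.3 kg.
Tool frame: the origin (TCP) lies between the finger pads; the fingertips stand 25 mm ahead of it and the grasp point (between the pads) lies 6 mm ahead of it (r.tip_extent is the distance from the TCP to the fingertips, in m); z points along the fingers, y is the direction in which the jaws open and shut (so a half turn about z gives the same grasp; the last joint's range is limited). The gripper opens to 85 mm and grips with 20 to 120 N. Pads are 22 mm wide; open, the fingers measure 114 mm over their backs; the gripper's body (76 mm by 85 mm) begins 54 mm behind the grasp point. The pads swing forward as they close: fully open they stand 13 mm farther back than shut.
Start: joints at [1.028, 0.342, 1.524, -0, 1.275, -0.146], TCP at [0.203, 0.484, 0.256] pointing down, gripper open.
Joint ranges: [-2.53, 2.53], [-0.77, 2.02], [0.04, 2.7], [-1, 4.14], [0.28, 2.66], [-3.11, 3.11]. Speed limits (rad/s): [2.57, 2.57, 3.14, 3.14, 3.14, 3.14].

## Interface

Orientations are given as a unit quaternion [x, y, z, w].
In Python, from workcell import r, command_gripper, optics gives the robot as it stands. The module is installed in compiled form; this text tells all that it offers. Calls block until the motion is done:
- r.reach(position, orientation): joint-space move of the TCP to a pose.
- r.move_straight(position, orientation=None, speed=0.15, max_force=None): straight line of the TCP; orientation=None keeps the orientation; speed is the mean speed in m/s. With max_force (N) it stops when the force on the tool has changed by that much, and returns True; else False.
- r.movej(angles): joint-space move.
- command_gripper(opening, force=None): finger opening in m; force is the grip in N (None keeps the last); returns when the fingers have stopped.
- r.hold(seconds).
- r.solve_ik(position, orientation): joint angles nearest the present ones, or None.
- r.read_state(): the state.
- optics.get_image(name): name is "side" or "top" or "wrist"; returns (picture, depth): 400x640x3 uint8, red, green, blue; 400x640 float32, m along the optical axis (not along the pixel's ray), 0 where there is no reading.
- optics.camera_model(name): a dict with "K" (3x3 intrinsics, pixels), "R" (3x3) and "t" (3): a world point X has camera coordinates R X + t; the wrist camera has in their place "tool_from_camera" (4x4, takes a point from camera to tool coordinates, whose origin is the TCP and whose axes are the flange's). Camera axes: x right, y down, z forward; pixel columns grow to the right and rows downward; lengths in m; the calibration is good to about 2 mm. A picture is of the moment at which its call begins: read the wrist's pose just before it. camera_model takes no time and is no camera call.
A pose or a line that the arm cannot do raises r.PlanningError and nothing moves.
- r.finish_job(): hands the job in, once; it reports no verdict.
The state is a dict: "time_s": time; "joint_positions": joint angles; "dq": joint speeds; "tau": joint torques, N m; "eef_pos": TCP position; "eef_rot": TCP orientation; "contact_force": force on the tool from outside, world axes, zero at the start; "torque": the same for the moment, N m; "grip_width": finger opening in m.
Only numpy, scipy, OpenCV 4.12 (cv2) and the standard library are available. Lean on these libraries where they do the work, as an engineer would, in place of code of your own. Each camera call takes 0.05 s, during which the arm holds its last target.

## Working session

There is one attempt and no reset: what is moved stays moved. The work goes in short steps, each a Python script; the robot and the scene stay as the last script left them, time stands still between calls to the robot, and variables do not carry over. Pictures are saved under pics/ and viewed, and the job is handed in when it is done.

```bash
mkdir -p pics; ls; python3 - <<'E'
from workcell import r, command_gripper, optics
import cv2,numpy as np
s=r.read_state(); print({k:np.round(v,3) for k,v in s.items()})
print(r.tip_extent)
for n in ("top","side"):
    im,d=optics.get_image(n); cv2.imwrite(f"pics/{n}0.png",im[:,:,::-1]); np.save(f"pics/{n}0_d.npy",d); np.save(f"pics/{n}0_i.npy",im)
    m=optics.camera_model(n); print(n,{k:np.round(v,4).tolist() for k,v in m.items()})
    print(-m["R"].T@m["t"])
E
```

```text
pics
{'time_s': np.float64(0.0), 'joint_positions': array([ 1.028,  0.343,  1.525, -0.   ,  1.275, -0.146]), 'dq': array([ 0.001,  0.001, -0.001,  0.001, -0.   ,  0.   ]), 'tau': array([-2.0000e-03, -4.3366e+01, -2.4602e+01, -0.0000e+00,  8.0000e-03,
       -0.0000e+00]), 'eef_pos': array([0.203, 0.484, 0.256]), 'eef_rot': array([ 0.197,  0.98 , -0.001, -0.   ]), 'contact_force': array([ 0.398,  0.556, -0.207]), 'torque': array([ 0.015, -0.019, -0.016]), 'grip_width': np.float64(0.085)}
0.025
top {'K': [[467.0734, 0.0, 322.5816], [0.0, 467.0734, 197.3166], [0.0, 0.0, 1.0]], 'R': [[-0.0818, -0.9966, -0.0028], [-0.9676, 0.0801, -0.2394], [0.2388, -0.0168, -0.9709]], 't': [0.0265, 0.5218, 1.1405]}
[0.23474821 0.00386184 1.23232747]
side {'K': [[470.8986, 0.0, 313.7204], [0.0, 470.8986, 199.2306], [0.0, 0.0, 1.0]], 'R': [[0.8435, -0.5372, 0.0055], [-0.2439, -0.3921, -0.887], [0.4786, 0.7468, -0.4617]], 't': [-0.4439, 0.1997, 1.3417]}
[-0.21909161 -1.16207892  0.7990851 ]
```

View pics/top0.png

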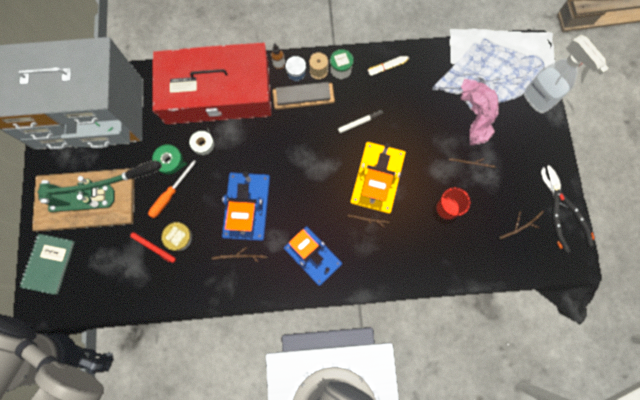

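View pics/side0.png

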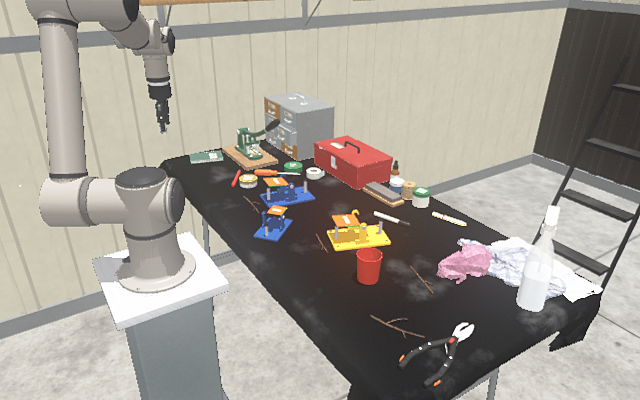

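The top view shows the larger blue marker at about (245,207), its orange plate at (240,215) on the robot's side, and a smaller blue look-alike at (313,255). The yellow marker is at (380,178). Next I'll measure the blue foot and plate.

```bash
cat > h.py <<'E'
from workcell import r, command_gripper, optics
import cv2,numpy as np
def cloud(n,d,m=None,T=None):
    m=m or optics.camera_model(n); K=m["K"]
    v,u=np.mgrid[:400,:640]
    P=np.stack([(u-K[0,2])/K[0,0]*d,(v-K[1,2])/K[1,1]*d,d],-1)
    if T is None: return (P-m["t"])@m["R"]
    return P@T[:3,:3].T+T[:3,3]
def masks(im):
    h=cv2.cvtColor(im,cv2.COLOR_RGB2HSV); H,S,V=[h[...,i].astype(int) for i in range(3)]
    return dict(blue=(H>100)&(H<125)&(S>120)&(V>50), orange=(H>5)&(H<18)&(S>150)&(V>130), yellow=(H>20)&(H<33)&(S>150)&(V>120))
E
python3 - <<'E'
from h import *
im=np.load("pics/top0_i.npy"); d=np.load("pics/top0_d.npy")
P=cloud("top",d); M=masks(im)
for c,mk in M.items():
    n,l,st,ce=cv2.connectedComponentsWithStats(mk.astype(np.uint8))
    for i in range(1,n):
        if st[i,4]>150:
            q=P[(l==i)&(d>0)]; print(c,st[i],ce[i].round(1),"pos",np.median(q,0).round(3),"lo",np.percentile(q,2,0).round(3),"hi",np.percentile(q,98,0).round(3))
            if c!="orange":
                f=q[abs(q[:,2]-.012)<.008]
                rect=cv2.minAreaRect(f[:,:2].astype(np.float32)); print("   foot rect",np.round(rect[0],4),np.round(rect[1],4),rect[2])
            else:
                cc=q.mean(0);U,S,Vt=np.linalg.svd(q-cc,full_matrices=False);print("  normal",Vt[2].round(3))
x=im[130:280,200:420]; cv2.imwrite("pics/topcrop.png",cv2.resize(x,None,fx=3.6,fy=3.6,interpolation=cv2.INTER_CUBIC)[:,:,::-1])
E
```

```text
blue [ 222  172   48   69 1606] [249.2 202.9] pos [0.552 0.167 0.013] lo [0.439 0.129 0.001] hi [0.62  0.251 0.08 ]
   foot rect [0.5309 0.1905] [0.1145 0.1854] 82.16322326660156
blue [284 226  58  60 990] [317.3 261.7] pos [0.359 0.005 0.011] lo [ 0.312 -0.044  0.001] hi [0.447 0.087 0.062]
   foot rect [0.3822 0.0218] [0.1378 0.0867] 38.950660705566406
orange [148 186  27  32 341] [160.7 202.1] pos [0.555 0.414 0.022] lo [ 0.521  0.382 -0.001] hi [0.595 0.449 0.029]
  normal [0.357 0.429 0.83 ]
orange [226 201  28  30 169] [240.1 214.3] pos [0.495 0.194 0.079] lo [0.449 0.162 0.07 ] hi [0.529 0.23  0.088]
  normal [-0.162  0.008 -0.987]
yellow [ 350  142   56   72 1606] [377.5 176.1] pos [ 0.586 -0.169  0.013] lo [ 0.488 -0.244  0.001] hi [ 0.674 -0.1    0.081]
   foot rect [ 0.582  -0.1728] [0.1132 0.1841] 69.75401306152344
```

View pics/topcrop.png

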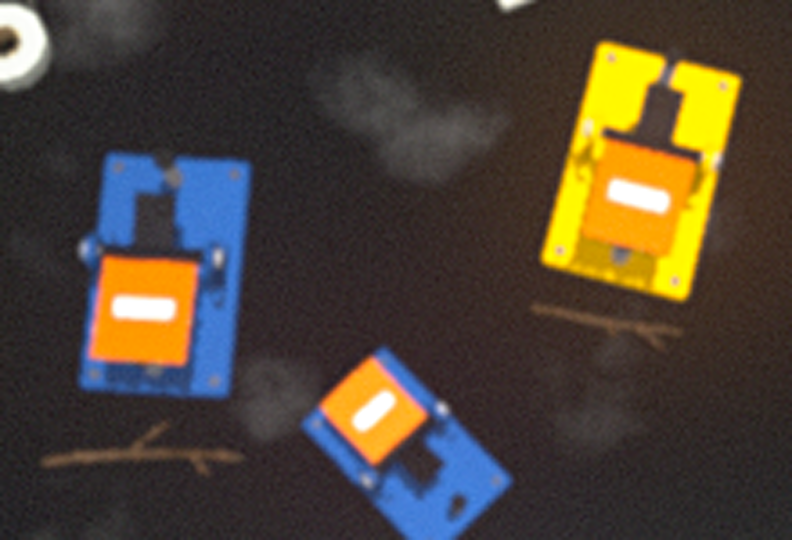

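Larger blue marker: foot rectangle measures 185 x 114 mm with its centre near (0.531, 0.190) and yaw about -8°. The paddle normal puts it at about 0.16 rad. These match the sizes given. Now a close look with the wrist camera for the pivot and tail.

```bash
cat >> h.py <<'E'
from scipy.spatial.transform import Rotation as Ro
def quat(yaw,tilt=0.):
    # tool x along marker -x, y along marker y, z down; tilt>0 leans the gripper body towards +x (marker)
    c,s=np.cos(yaw),np.sin(yaw)
    X=np.array([c,s,0]);Y=np.array([-s,c,0]);Z=np.array([0,0,1.])
    tz=-Z*np.cos(tilt)-X*np.sin(tilt); ty=Y; tx=np.cross(ty,tz)
    return Ro.from_matrix(np.stack([tx,ty,tz],1)).as_quat()
def wristT(s):
    T=np.eye(4);T[:3,:3]=Ro.from_quat(s["eef_rot"]).as_matrix();T[:3,3]=s["eef_pos"]
    return T@optics.camera_model("wrist")["tool_from_camera"]
E
python3 - <<'E'
from h import *
m=optics.camera_model("wrist"); print(m["tool_from_camera"].round(3), m["K"].round(1))
yaw=np.radians(-7.8); q=quat(yaw); print(q)
tc=m["tool_from_camera"]; R=Ro.from_quat(q).as_matrix()
p=np.array([0.531,0.19,0.40])-R@np.append(tc[:2,3],0)
p[2]=0.33
print(p, r.solve_ik(p,q))
command_gripper(0.0)
r.reach(p,q)
s=r.read_state(); print(s["time_s"],s["eef_pos"],s["grip_width"])
im,d=optics.get_image("wrist"); T=wristT(s)
np.savez("pics/w1.npz",im=im,d=d,T=T); cv2.imwrite("pics/w1.png",im[:,:,::-1])
E
```

```text
[[ 0.001 -0.965 -0.263  0.066]
 [ 1.     0.001  0.001 -0.001]
 [-0.001 -0.263  0.965 -0.117]
 [ 0.     0.     0.     1.   ]] [[276.9   0.  321. ]
 [  0.  276.9 199.7]
 [  0.    0.    1. ]]
[ 0.06801529  0.99768428  0.         -0.        ]
[0.59628787 0.18196675 0.33      ] [ 1.73333732e-01  4.93112571e-01  1.08768272e+00 -4.44089210e-16
  1.56079736e+00 -1.26132691e+00]
2.6917 [0.59579019 0.18293719 0.3299398 ] -0.0004928969298123933
```

View pics/w1.png

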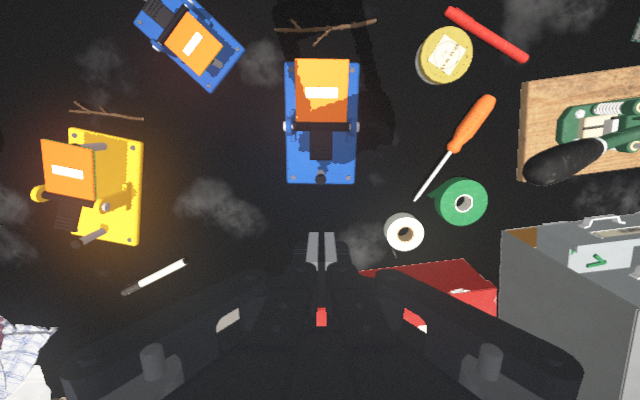

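The wrist view shows the blue marker upright in the picture at (321,120), with orange plate at (322,90), black tail at (321,147), and hinge pins at about (287,127) and (358,127). Next, the 3D points.

```bash
python3 - <<'E'
from h import *
z=np.load("pics/w1.npz"); im,d,T=z["im"],z["d"],z["T"]; P=cloud("wrist",d,T=T); M=masks(im)
box=np.zeros((400,640),bool); box[50:192,278:366]=1
b=M["blue"]&box&(d>0); q=P[b]; f=q[abs(q[:,2]-.012)<.006]
print("foot z",np.median(f[:,2]))
rect=cv2.minAreaRect(f[:,:2].astype(np.float32)); print(rect)
# corner rays via mask contour onto z=.012
yaw=np.radians(rect[2]-90 if rect[2]>45 else rect[2]); 
X=np.array([np.cos(yaw),np.sin(yaw)]);Y=np.array([-X[1],X[0]]); c0=np.array(rect[0])
def loc(p): e=p[...,:2]-c0; return np.stack([e@X,e@Y,p[...,2]],-1)
o=P[M["orange"]&box&(d>0)]; L=loc(o); cc=o.mean(0);n=np.linalg.svd(o-cc,full_matrices=False)[2][2]; n*=np.sign(n[2])
print("orange local lo/hi",np.percentile(L,2,0).round(4),np.percentile(L,98,0).round(4),"normal local",n[:2]@X,n[:2]@Y,n[2],"theta",np.arctan2(n[:2]@X,n[2]))
Lb=loc(q); hi=Lb[Lb[:,2]>.07]; print("cheek tops",len(hi))
for s in (1,-1):
    h=hi[hi[:,1]*s>.02]; print(s,len(h),np.percentile(h,3,0).round(4),np.percentile(h,97,0).round(4))
LL=loc(P)
# anything in foot footprint high, on +x side: tail & peg
k=box&(d>0)&(abs(LL[...,1])<.05)&(LL[...,0]>0)&(LL[...,0]<.09)&(LL[...,2]>.03)&~M["blue"]&~M["orange"]
t=LL[k]
for a in np.arange(0,.09,.008):
    e=t[(t[:,0]>=a)&(t[:,0]<a+.008)]
    if len(e): print(a.round(3),len(e),"y",np.percentile(e[:,1],[5,95]).round(4),"z",np.percentile(e[:,2],[5,50,95]).round(4))
print("yaw",np.degrees(yaw))
x=im[40:200,270:375]; cv2.imwrite("pics/w1c.png",cv2.resize(x,None,fx=3.7,fy=3.7,interpolation=cv2.INTER_CUBIC)[:,:,::-1])
E
```

```text
foot z 0.01133505382913147
((0.5327422022819519, 0.19013382494449615), (0.10945751518011093, 0.17974713444709778), 81.70738983154297)
orange local lo/hi [-0.0787 -0.0316  0.0724] [-0.0065  0.032   0.0833] normal local 0.04085852779297849 0.062216079628687485 0.997226022595794 theta 0.040949279830676207
cheek tops 187
1 82 [-0.0107  0.0389  0.0728] [0.0108 0.0445 0.0819]
-1 96 [-0.011  -0.0448  0.0716] [ 0.0104 -0.0388  0.0822]
0.0 341 y [-0.0389  0.0383] z [0.0712 0.0742 0.0769]
0.008 150 y [-0.015   0.0273] z [0.0661 0.0744 0.0761]
0.016 156 y [-0.0136  0.0127] z [0.0745 0.0763 0.0781]
0.024 140 y [-0.0135  0.0128] z [0.0766 0.0784 0.08  ]
0.032 131 y [-0.0122  0.0129] z [0.0784 0.0803 0.0817]
0.04 43 y [-0.0121  0.0129] z [0.0793 0.0802 0.0824]
0.064 66 y [-0.0055  0.0056] z [0.0363 0.0655 0.0666]
0.072 39 y [-0.0055  0.0057] z [0.0648 0.0658 0.0673]
yaw -8.292610168457031
```

View pics/w1c.png

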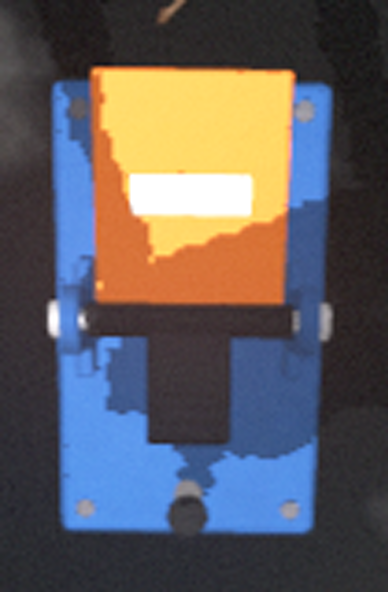

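Pivot is at (0.5327, 0.1901), yaw -8.3°. The checks agree with the spec: foot 179.7 x 109.5 mm, cheek tops at 82 mm, peg at x≈+72 mm and 66 mm high, and tail width about 27 mm near 80 mm height. Now I press the tail along its arc.

```bash
cat >> h.py <<'E'
yaw=np.radians(-8.29); C=np.array([0.5327,0.1901]); X=np.array([np.cos(yaw),np.sin(yaw)]);Y=np.array([-X[1],X[0]])
Q=quat(yaw); TE=r.tip_extent
def tip(x,z,y=0.,tilt=0.):   # TCP position for tip centre at local x,y (from hinge), height z over table
    tz=Ro.from_quat(quat(yaw,tilt)).as_matrix()[:,2]
    p=np.append(C+x*X+y*Y,z); return p-TE*tz
def go(x,z,speed=.08,mf=8,y=0.,tilt=0.):
    h=r.move_straight(tip(x,z,y,tilt),quat(yaw,tilt),speed=speed,max_force=mf)
    s=r.read_state(); print(f"t{s['time_s']:.2f} x{x*1e3:.0f} z{z*1e3:.0f} hit={h} F={np.round(s['contact_force'],1)} eef={np.round(s['eef_pos'],4)}"); return h
def look(n,name):
    s=r.read_state(); im,d=optics.get_image(n); cv2.imwrite(f"pics/{name}.png",im[:,:,::-1]); np.savez(f"pics/{name}.npz",im=im,d=d,T=wristT(s)); return im,d
E
python3 - <<'E'
from h import *
print(TE)
go(.043,.12,speed=.2,mf=None)
go(.043,.088,speed=.1)
for a in np.radians([5,-5,-15,-25,-35,-45]):
    R_=.034; t=.0025
    if a>0: x,z=.043,.044*np.sin(a)+t*np.cos(a)
    else: x,z=R_*np.cos(a)-t*np.sin(a)+.011, R_*np.sin(a)+t*np.cos(a)
    if go(x,.07+z,speed=.05,mf=8): break
im,d=look("wrist","w2")
im,d=look("side","s2"); cv2.imwrite("pics/s2c.png",cv2.resize(im[140:260,220:380],None,fx=4,fy=4,interpolation=cv2.INTER_CUBIC)[:,:,::-1])
E
```

```text
0.025
t3.83 x43 z120 hit=False F=[0.9 0.1 0.2] eef=[0.576  0.1842 0.1462]
t4.29 x43 z88 hit=False F=[-0.3 -0.9  0.9] eef=[0.5755 0.1839 0.1133]
t4.67 x43 z76 hit=False F=[-0.3  1.1  0.5] eef=[0.5751 0.1839 0.1011]
t4.97 x45 z70 hit=False F=[ 0.  -0.1  0.2] eef=[0.5772 0.1835 0.0941]
t5.23 x44 z64 hit=False F=[ 0.8 -0.  -0.6] eef=[0.5764 0.1836 0.0882]
t5.50 x43 z58 hit=False F=[ 0.2 -0.5  0.3] eef=[0.5747 0.1839 0.0825]
t5.77 x40 z53 hit=False F=[ 0.1  0.1 -0.5] eef=[0.5721 0.1843 0.0771]
t6.03 x37 z48 hit=False F=[-0.5  0.   0.7] eef=[0.5687 0.1848 0.0724]
```

View pics/s2c.png

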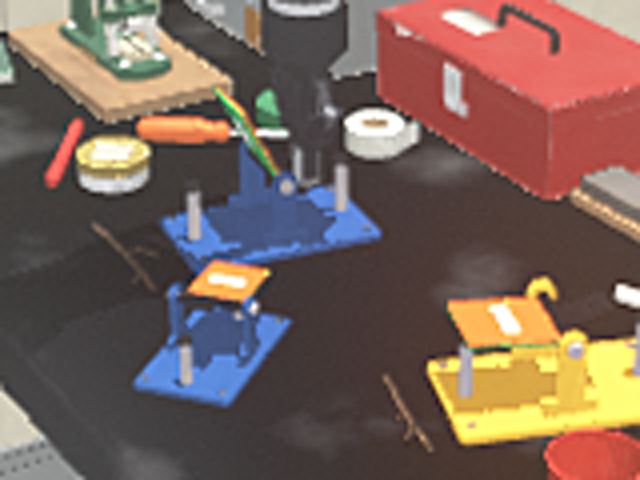

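View pics/w2.png

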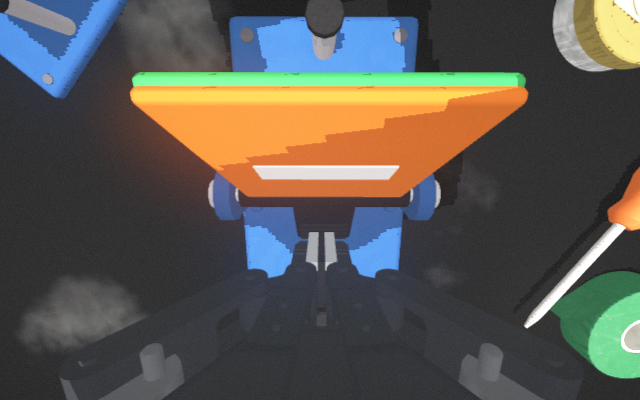

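The paddle is raised to roughly 60° and the fingertip is still on the tail: in the wrist view the orange face runs from row 90 down to 195 with the fingers at (321,245). The marker looks unmoved. I'll measure the angle, retract over the top and move to the robot's side.

```bash
cat >> h.py <<'E'
def loc(p): e=p[...,:2]-C; return np.stack([e@X,e@Y,p[...,2]],-1)
E
python3 - <<'E'
from h import *
z=np.load("pics/w2.npz"); im,d,T=z["im"],z["d"],z["T"]; L=loc(cloud("wrist",d,T=T)); o=L[masks(im)["orange"]&(d>0)]; o=o[(abs(o[:,1])<.04)&(o[:,2]>.07)]
print(np.percentile(o,[1,99],axis=0).round(4)); p=np.polyfit(o[:,2],o[:,0],1); print("theta",np.degrees(np.arctan2(1,-p[0])))
go(.045,.075,speed=.15,mf=8)
go(.045,.20,speed=.25,mf=8)
go(-.10,.20,speed=.25,mf=None)
s=r.read_state()
im,d=look("side","s3"); cv2.imwrite("pics/s3c.png",cv2.resize(im[140:260,220:380],None,fx=4,fy=4,interpolation=cv2.INTER_CUBIC)[:,:,::-1])
look("top","t3")
E
```

```text
[[-0.0309 -0.0314  0.0793]
 [-0.0015  0.0315  0.1372]]
theta 63.20461254224644
t6.47 x45 z75 hit=False F=[-0.3 -0.4  0.2] eef=[0.5776 0.1836 0.1004]
t7.12 x45 z200 hit=False F=[-0.5 -0.6 -0.5] eef=[0.5763 0.1835 0.2232]
t7.86 x-100 z200 hit=False F=[ 0.4 -0.4  0.5] eef=[0.4345 0.2045 0.2244]
```

View pics/s3c.png

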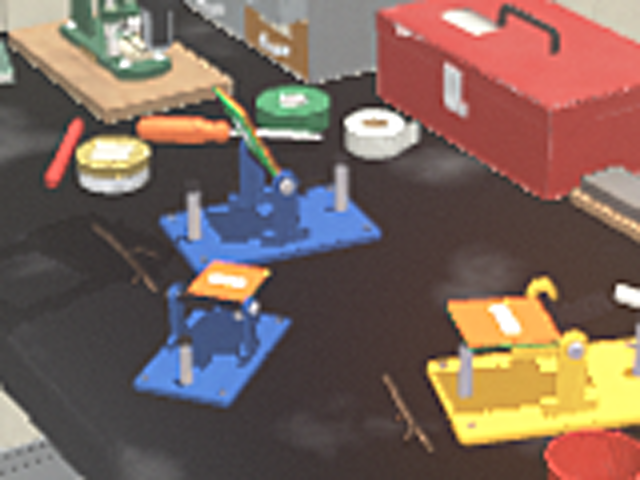

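θ is 63° and the paddle stays where it was left. The marker and the bystanders look unchanged in the side view. Now I push it over from the robot's side and follow the arc down to about 168°.

```bash
python3 - <<'E'
from h import *
def run():
    go(-.10,.13,speed=.2,mf=8)
    if go(-.045,.13,speed=.1,mf=8): return
    if go(-.014,.13,speed=.06,mf=8): return
    for th in np.radians([100,112,124,136,148,158,167]):
        x=-.06*np.cos(th)-.003*np.sin(th)-.011; z=.07+.06*np.sin(th)-.003*np.cos(th)
        if go(x,z,speed=.06,mf=8): return
run()
im,d=look("side","s4"); cv2.imwrite("pics/s4c.png",cv2.resize(im[140:260,220:380],None,fx=4,fy=4,interpolation=cv2.INTER_CUBIC)[:,:,::-1])
E
```

```text
t8.46 x-100 z130 hit=False F=[0.2 0.1 0. ] eef=[0.4345 0.2044 0.1551]
t9.16 x-45 z130 hit=False F=[-0.4  0.4  0.1] eef=[0.4879 0.1966 0.1552]
t9.82 x-14 z130 hit=False F=[-0.2  0.2  0.3] eef=[0.5188 0.192  0.1547]
t10.15 x-4 z130 hit=False F=[ 0.  -0.5 -0.1] eef=[0.5295 0.1905 0.1545]
t10.51 x9 z127 hit=False F=[-0.9 -0.3 -0.2] eef=[0.5416 0.1887 0.1515]
t10.87 x20 z121 hit=False F=[ 0.9 -0.  -0.3] eef=[0.5527 0.1871 0.146 ]
t11.22 x30 z114 hit=False F=[-0.1 -0.3 -0.3] eef=[0.5625 0.1856 0.1384]
t11.58 x38 z104 hit=False F=[-0.5  0.6 -0.7] eef=[0.5706 0.1844 0.1288]
t11.91 x44 z95 hit=False F=[-0.2  0.1  0.2] eef=[0.5756 0.1837 0.1197]
t12.22 x47 z86 hit=False F=[0.1 1.  0.5] eef=[0.5788 0.1832 0.1108]
```

View pics/s4c.png

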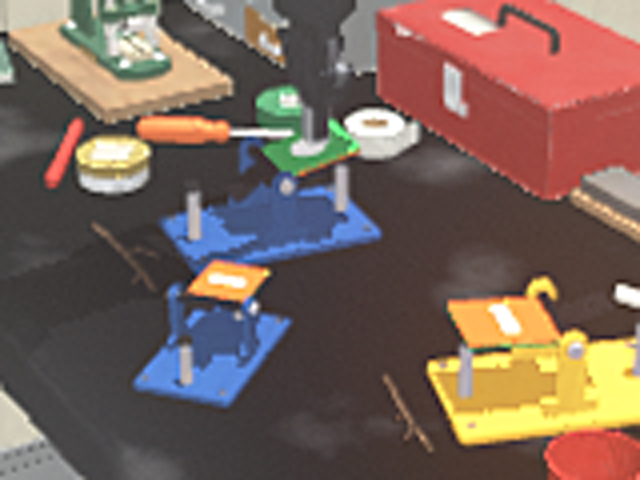

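The paddle is over, green face up, and still slightly raised. Next comes the slow, force-limited final press.

```bash
python3 - <<'E'
from h import *
go(.051,.080,speed=.03,mf=6)
for z in np.arange(.078,.0705,-.001):
    h=go(.053,z,speed=.008,mf=4)
    Fs=[]
    for _ in range(4): r.hold(.03); Fs.append(r.read_state()["contact_force"][2])
    print("   Fz mean",np.mean(Fs).round(2), "tip z",(r.read_state()["eef_pos"][2]-TE).round(4))
    if np.mean(Fs)>3: break
im,d=look("wrist","w5")
E
```

```text
t12.68 x51 z80 hit=False F=[-0.1 -0.  -0.8] eef=[0.5832 0.1827 0.1048]
t13.18 x53 z78 hit=False F=[0.3 0.1 0. ] eef=[0.5852 0.1825 0.103 ]
   Fz mean 0.17 tip z 0.078
t13.58 x53 z77 hit=False F=[-0.8 -0.7  0.1] eef=[0.5851 0.1824 0.1019]
   Fz mean -0.29 tip z 0.077
t13.99 x53 z76 hit=False F=[-0.6  0.4 -0.7] eef=[0.5851 0.1824 0.1009]
   Fz mean -0.14 tip z 0.076
t14.40 x53 z75 hit=False F=[ 0.1  0.6 -0.3] eef=[0.5851 0.1824 0.0999]
   Fz mean 0.14 tip z 0.075
t14.81 x53 z74 hit=False F=[0.4 0.2 0.4] eef=[0.5851 0.1824 0.0989]
   Fz mean -0.15 tip z 0.074
t15.22 x53 z73 hit=False F=[ 0.2 -0.1  0.6] eef=[0.5853 0.1825 0.0981]
   Fz mean 0.38 tip z 0.0731
t15.56 x53 z72 hit=True F=[-0.9  0.2  5.4] eef=[0.5853 0.1825 0.0979]
   Fz mean 5.53 tip z 0.0729
```

Firm contact at tip z = 72.9 mm, about 5.5 N. A level plate's top should be at 73 mm. I'll retract and check.

```bash
python3 - <<'E'
from h import *
go(.053,.10,speed=.08,mf=None)
go(.053,.22,speed=.25,mf=None)
r.reach(tip(.0635,.305),Q)
s=r.read_state(); im,d=look("wrist","w6"); T=wristT(s)
L=loc(cloud("wrist",d,T=T)); h=cv2.cvtColor(im,cv2.COLOR_RGB2HSV)
g=(h[...,0]>45)&(h[...,0]<85)&(h[...,1]>110)&(d>0)&(abs(L[...,1])<.045)&(abs(L[...,0])<.1)&(L[...,2]>.05)
o=L[g]; print(len(o),np.percentile(o,[2,50,98],axis=0).round(4)); print("slope x,y",np.linalg.lstsq(np.c_[o[:,:2],np.ones(len(o))],o[:,2],rcond=None)[0])
def rect(im,d,P,col,cen):
    q=P[masks(im)[col]&(d>0)]; q=q[(np.linalg.norm(q[:,:2]-cen,axis=1)<.12)&(abs(q[:,2]-.012)<.006)]
    return cv2.minAreaRect(q[:,:2].astype(np.float32))
print("blue foot wrist",rect(im,d,cloud("wrist",d,T=T),"blue",C))
it,dt=look("top","t6"); i0,d0=np.load("pics/top0_i.npy"),np.load("pics/top0_d.npy")
for c,cen in(("blue",C),("yellow",np.array([.582,-.173]))):
    print(c,"before",rect(i0,d0,cloud("top",d0),c,cen),"after",rect(it,dt,cloud("top",dt),c,cen))
df=(np.abs(it.astype(int)-i0).max(2)>60); vis=it.copy(); vis[df]=[255,0,255]; cv2.imwrite("pics/diff.png",vis[:,:,::-1])
im,d=look("side","s6"); cv2.imwrite("pics/s6c.png",cv2.resize(im[140:260,220:380],None,fx=4,fy=4,interpolation=cv2.INTER_CUBIC)[:,:,::-1])
print(r.read_state()["time_s"])
E
```

```text
t16.24 x53 z100 hit=False F=[-0.7 -0.8  0. ] eef=[0.5851 0.1825 0.1252]
t16.88 x53 z220 hit=False F=[ 0.7 -0.  -0.8] eef=[0.5846 0.1823 0.244 ]
1567 [[ 0.0059 -0.0317  0.0695]
 [ 0.0264  0.0032  0.0724]
 [ 0.0797  0.0319  0.074 ]]
slope x,y [0.0002889  0.00038242 0.07234264]
blue foot wrist ((0.5322825908660889, 0.19004252552986145), (0.10992541909217834, 0.17812354862689972), 81.71601867675781)
blue before ((0.5289562940597534, 0.1903967261314392), (0.11362694948911667, 0.18055810034275055), 80.9928207397461) after ((0.5252413153648376, 0.1555977761745453), (0.04143165796995163, 0.1789025217294693), 81.62775421142578)
yellow before ((0.5817211270332336, -0.1719350516796112), (0.1116701066493988, 0.1836850792169571), 70.27072143554688) after ((0.5804756283760071, -0.17116326093673706), (0.11106444895267487, 0.18094290792942047), 69.99124145507812)
17.4583
```

View pics/w6.png

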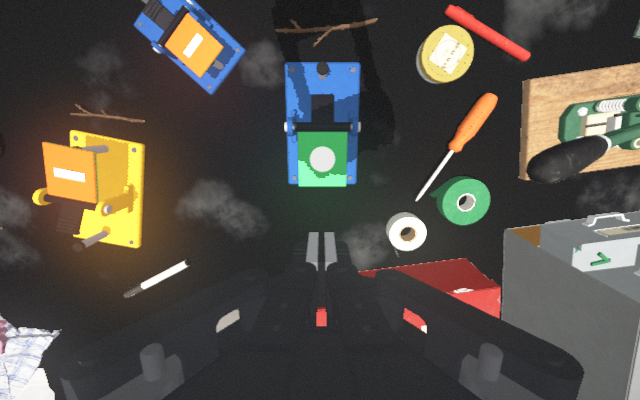

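View pics/s6c.png

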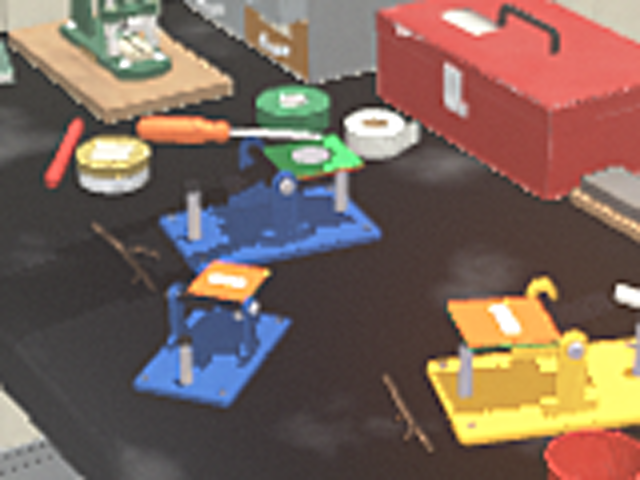

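View pics/diff.png

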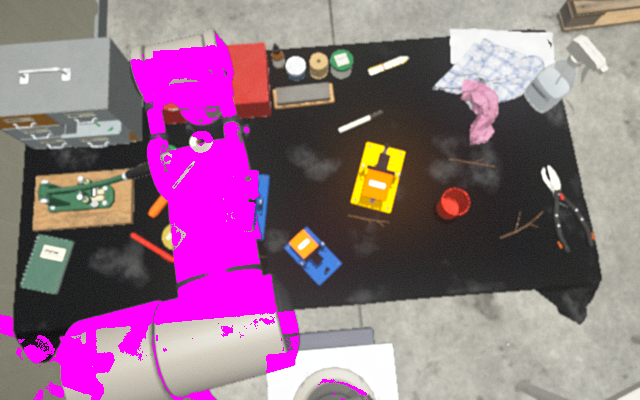

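The green face is up at (321,160) in the wrist view and level (slope about 0.000, height 72.4 mm). The foot is unmoved to within 0.5 mm and 0.01°. The yellow marker and the other things show no change outside the arm's own silhouette, and the gripper is clear.

```bash
python3 - <<'E'
from h import *
print(r.read_state()["contact_force"].round(2)); print(r.finish_job())
E
```

```text
[-0.33 -0.64 -0.15]
the job is handed in; nothing more can be done
None
```

The blue batch marker's paddle now lies flat on the far side with its green face up, and I handed the job in at about 17.5 s on the robot's clock. With the fingers shut, I pressed the black tail down to raise the paddle to about 63°. I then pushed it over from the robot's side and pressed it down gently until it met its stop at about 5.5 N.

**Paddle:** the last wrist view shows it level, with a slope of about 0.0003 rad. Its top is at 72.4 mm, against the 73 mm expected.

**Blue marker:** its foot measured within 0.5 mm and 0.01° of where it started. One check disagreed: the final top view gave a shifted blue foot rectangle, because the arm was covering part of the marker. I relied on the wrist view instead.

**Everything else:** the yellow marker measured within about 1.5 mm and 0.3° of its start, which is within measurement noise. The yellow paddle, the cup and the yellow marker's twig show no change in the top view. The arm hid the blue marker's twig and part of the tin there, but both look unmoved in the wrist and side pictures. The gripper was clear of everything at hand-in.

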